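# Index the doser, then hold the grinder's clean-out dial

## Robot

A 7-joint arm with a two-finger parallel gripper is mounted at the origin on the work surface. World frame = base frame: x ahead of the robot, y to its left, z up, the work surface at z = 0. Lengths are in m, angles in rad, forces in N, time in s.
With the tool pointing down it reaches from about 0.425 to 0.925 m from the base axis. Payload 6.8 kg.
Tool frame: the origin (TCP) lies on the front face of the gripper's body, between the roots of the fingers; the fingertips stand 73 mm ahead of it and the grasp point (between the pads) lies 54 mm ahead of it (tcp_to_tips is the distance from the TCP to the fingertips, in m); z points along the fingers, x is the direction in which the jaws open and shut, and the axes are right-handed (so a half turn about z gives the same grasp; the last joint's range is limited). The gripper opens to 85 mm and grips with 20 to 120 N. Pads are 22 mm wide; open, the fingers measure 114 mm over their backs; the gripper's body (76 mm by 85 mm) begins 54 mm behind the grasp point. The pads swing forward as they close: fully open they stand 13 mm farther back than shut.
Start: joints at [1.24, 0.477, 0.022, 1.555, -0.011, 1.109, -0.083], TCP at [0.149, -0.658, 0.304] pointing down, gripper open.
Joint ranges: [-2.96, 2.96], [-0.34, 2.1], [-1.41, 1.46], [0.24, 2.44], [-1.37, 4.51], [0.17, 1.92], [-2.96, 2.96]. Speed limits (rad/s): [2.39, 2.39, 3.14, 3.14, 3.14, 3.14, 3.14].

## Interface

Orientations are given as a unit quaternion [w, x, y, z].
In Python, from station import get_obs, read_camera, hand_in, look_for, silhouettes, tcp_to_tips gives the robot as it stands. The module is installed in compiled form; this text tells all that it offers.
- The arm moves only by the tool apply_moves, never from a script. Its argument "moves" is a list of rows, each a list of 3 entries, a list of its own where there are three numbers: the shift along the tool's x, y, z in units of 25 mm (1.0 is 25 mm), then the turn, a rotation vector about the tool's x, y, z in units of 10 degrees (1.0 is 10 degrees), then the gripper's target within -1 to 1 (fully open at 1, half-way at 0, shut at -1). In form: [[[dx, dy, dz], [rx, ry, rz], jaw], ...]. A call has 1 to 20 rows; each row is the pose to reach, as a shift and turn from the pose commanded when the call began, along the tool's axes at that moment; what a row does not reach only later rows make up. A row lasts 1/8 s, in which the tool goes at most 62.5 mm and 10.7 degrees, less where a joint would pass 70% of its speed; a pose out of reach is approached as far as the arm can. A call with a gripper value outside its range is refused whole. The fingers move at their own pace and stop on an object; "force" is the grip in N (left out, the last holds). Time passes only in rows, so rows that repeat a pose let the fingers close. It gives the time, the measured TCP pose, the force and the opening at its end, in the units of the state.
- get_obs(): the state, without advancing time (a new reading comes with each control period).
- read_camera(name): name is "side" or "top" or "wrist"; returns a dict with "color" (384x512x3 uint8, red, green, blue), "mtx" (3x3 intrinsics, pixels), "eye" and "rotation" of the camera in the world; the wrist camera has in their place "hand_eye" (4x4, takes a point from camera to tool coordinates, whose origin is the TCP and whose axes are the tool frame's). Camera axes: x right, y up, looking along -z (the intrinsics and any distortion apply to the point x, -y, -z); pixel columns grow to the right and rows downward; lengths in m; the calibration is good to about 2 mm. A picture is of the moment at which its call begins: read the wrist's pose just before it. There is no depth.
- hand_in(): hands the job in, once; it reports no verdict.
Trained networks look in the newest picture that a camera, given by its name, has taken for a name from the list of things; names that differ only in an ending like _2 or _b are one class to them, and where a whole thing is asked for, a point or a joint stands for the part that bears it (a point fixed in the world has none). Each returns a list of dicts, best first, with "conf" (0 to 1); they miss things now and then, are a little off and sometimes report something else, mostly with a low value. They report only what shows in the picture. A call takes as long as a camera call.
- look_for(camera, query): "pixel" ([row, column] in pixels, amid what is visible of it).
- silhouettes(camera, query): "mask" (384x512 bool, what is visible of it) and "pixel" ([row, column] in pixels, amid what is visible of it).
The state is a dict: "t": time; "q": joint angles; "joint_vel": joint speeds; "joint_torque": joint torques, N m; "eef_pos": TCP position; "tool_rot": TCP orientation; "contact_force": force on the tool from outside, world axes, zero at the start; "torque": the same for the moment, N m; "gripper_width": opening from 0.0 (shut) to 1.0 (fully open).
Only numpy, scipy, OpenCV 4.12 (cv2) and the standard library are available. Lean on these libraries where they do the work, as an engineer would, in place of code of your own. Each camera call takes 0.05 s, during which the arm holds its last target.

## Task

The bean hopper is off the coffee grinder and the burrs have to be run empty into a fresh doser chamber. Pull the dosing lever on the side of the doser round to its stop and let it go so that it springs fully back, then turn the sprung grind dial on the control box clockwise from off, past the one-dot and two-dot clicks, right round to the three red dots at its end stop. That position runs only while it is held, so the job finishes with the gripper still holding the dial there against its spring; leave the tin, cup, jug and hopper standing where they are.

Things in the scene. Friction and masses are not known exactly. Their poses are not given: they have to be found in the camera images.
- doser_axis (a point): Fixed point on the upright axis of the grinder's doser, 171 mm above the counter (height of the lever's arm). x points from the grinder's front (doser, robot side) to its back, y to its left, z up. The doser is an aluminium drum of 58 mm radius round this axis, 128 to 234 mm above the counter. The grinder is fixed.
- lever_knob (a point): Middle of the black upright round knob on the dosing lever's end: 25 mm thick near the top, 18 mm at the foot, 167 to 231 mm above the counter (this point: 201 mm). It stands on an 11 mm thick steel arm, 122 mm from doser_axis, on the grinder's right; at rest it points right and 15 degrees to the back, and it swings forward, clockwise from above.
- dosing_lever (a joint): Swing of the dosing lever about the upright axis through doser_axis, in rad: 0 at rest, growing as the knob swings to the front (clockwise from above) to the stop at 0.95. A spring pushes the knob home with 1 to 3.5 N, and it flies back when let go with nothing in its way.
- dial_centre (a point): Fixed point in the middle of the steel dial plate (47 mm radius) on the sloping top of the black control box on the grinder's left, 205 mm up. z points out along the dial's axis: up, leaning 20 degrees to the grinder's front; x runs up the slope to the back, y to the left. Round the plate, clockwise: black bar (off), one black dot, two, three red dots, 24 degrees apart.
- dial_grip (a point): Middle of the bar grip of the black grind dial, on its axis, 22 mm out from the plate. It turns with the dial: x along the bar to the end with the white pointer line, z out of the plate. The bar is 60 mm long (30 each side of the axis), 14 mm thick, 10 to 34 mm out from the plate; below it a skirt of 26 mm radius. At off the pointer points left and 36 degrees down the slope.
- grind_dial (a joint): Angle of the dial in rad: 0 at off, growing clockwise as seen looking at the plate; first click (one dot) 0.42, second (two dots) 0.84, third position (three red dots) at the end stop, 1.26. A spring returns it: getting over each click takes 0.17 to 0.2 N m, holding the third position 0.09 N m; let go there, it springs back, mostly right to off.
- column_top (a point): Top of the grinder's motor column, 282 mm above the counter, fixed: centre of an open throat of 34 mm radius, below which (up to 268 mm) is a black ribbed collar of 67 mm radius on a grey column 135 mm wide and 140 mm deep. Axes as doser_axis, which is 155 mm in front of it.
- tin_mid (a point): Middle (31 mm up) of the open steel grounds tin, 72 mm across, 62 mm high, loose on the tray under the doser. To be left alone.
- cup_mid (a point): Middle (30 mm up) of the red cup, 84 mm across, 60 mm high, with a handle, loose on the counter. To be left alone.
- jug_mid (a point): Middle (50 mm up) of the steel milk jug, 90 mm across, 100 mm high, with a handle, loose on the counter. To be left alone.
- hopper_mid (a point): Middle (79 mm up) of the clear bean hopper that was taken off, standing upside down on its black lid, 176 mm across, 158 mm high, loose on the counter. To be left alone.

How it is judged:
By the outcome, as a careful person would: the job done as asked, in the order asked, and still so for the second after the job is handed in, while the arm keeps its last pose, push and grip.
It also fails if it takes over 64 s, if anything falls off the work surface, if the arm or the gripper's body presses on something with over 40 N, if the wrist force passes 120 N, or if a joint passes its speed limit or range.

## Working session

There is one attempt and no reset: what is moved stays moved. The work goes in short steps, Python scripts to look and compute and a tool call to move; the robot and the scene stay as the last step left them, time stands still between calls to the robot, and variables do not carry over. Pictures are saved under pics/ and viewed, and the job is handed in when it is done.

Besides the shell and the picture viewer there is one more tool, called after "Call:" by a JSON object that holds its "method" and its "body". apply_moves: Moves the arm, as the interface text tells. Its arguments: {"type":"object","properties":{"moves":{"type":"array"},"force":{"type":"number"}},"required":["moves"]}

```bash
mkdir -p pics; python3 - <<'E'
from station import *
import cv2, numpy as np
o=get_obs(); print({k:np.round(v,3).tolist() for k,v in o.items()}, tcp_to_tips)
for c in ["side","top","wrist"]:
    r=read_camera(c); cv2.imwrite(f"pics/{c}0.png",r["color"][:,:,::-1])
    print(c,{k:np.round(v,4).tolist() for k,v in r.items() if k!="color"})
    for n in ["doser_axis","lever_knob","dial_centre","dial_grip","column_top","tin_mid","cup_mid","jug_mid","hopper_mid"]:
        try: print(n,[(np.round(d["pixel"]).tolist(),round(d["conf"],2)) for d in look_for(c,n)[:3]])
        except Exception as e: print(n,e)
E
```

```text
{'t': 0.0, 'q': [1.24, 0.478, 0.022, 1.556, -0.011, 1.109, -0.083], 'joint_vel': [-0.0, -0.001, -0.001, 0.001, 0.001, -0.001, 0.001], 'joint_torque': [0.0, -59.645, 1.608, -28.119, 0.012, 0.009, 0.0], 'eef_pos': [0.149, -0.658, 0.303], 'tool_rot': [-0.001, 0.781, -0.624, -0.001], 'contact_force': [-0.017, 0.089, -0.424], 'torque': [-0.01, 0.032, 0.027], 'gripper_width': 1.003} 0.0726
side {'mtx': [[445.7058, 0.0, 259.6101], [0.0, 445.7058, 191.1241], [0.0, 0.0, 1.0]], 'eye': [0.0905, 0.6652, 1.0799], 'rotation': [-0.2831, -0.1174, 0.3525, 0.8842]}
doser_axis [([199.0, 243.0], 0.8)]
lever_knob []
dial_centre [([206.0, 227.0], 0.95)]
dial_grip [([199.0, 234.0], 0.85)]
column_top [([196.0, 240.0], 0.67), ([212.0, 280.0], 0.47)]
tin_mid [([213.0, 282.0], 0.58), ([197.0, 243.0], 0.24)]
cup_mid [([194.0, 361.0], 0.91)]
jug_mid [([346.0, 210.0], 0.65)]
hopper_mid [([150.0, 316.0], 0.8), ([206.0, 226.0], 0.54), ([149.0, 278.0], 0.36)]
top {'mtx': [[495.0548, 0.0, 250.4984], [0.0, 495.0548, 193.6352], [0.0, 0.0, 1.0]], 'eye': [0.4226, -0.0134, 1.605], 'rotation': [-0.6964, -0.0378, 0.0314, 0.716]}
doser_axis [([169.0, 262.0], 0.72)]
lever_knob []
dial_centre [([172.0, 225.0], 0.66)]
dial_grip [([178.0, 226.0], 0.61)]
column_top [([170.0, 264.0], 0.83)]
tin_mid []
cup_mid [([244.0, 349.0], 0.94), ([178.0, 227.0], 0.2)]
jug_mid [([226.0, 141.0], 0.97)]
hopper_mid [([174.0, 378.0], 0.72), ([172.0, 262.0], 0.31)]
wrist {'mtx': [[293.1704, 0.0, 254.762], [0.0, 293.1704, 192.558], [0.0, 0.0, 1.0]], 'hand_eye': [[1.0, -0.0007, 0.0003, -0.001], [-0.0006, -0.964, -0.2658, -0.0674], [0.0005, 0.2658, -0.964, -0.0696], [0.0, 0.0, 0.0, 1.0]]}
doser_axis []
lever_knob []
dial_centre []
dial_grip []
column_top []
tin_mid []
cup_mid []
jug_mid []
hopper_mid []
```

View pics/side0.png

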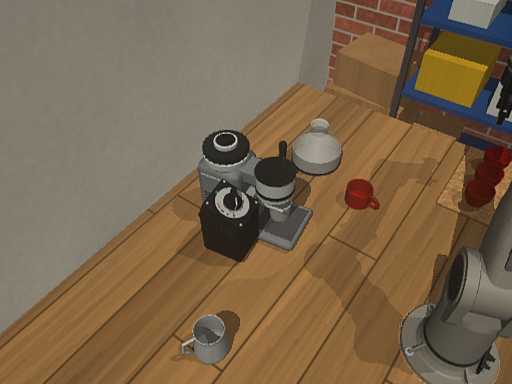

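View pics/top0.png

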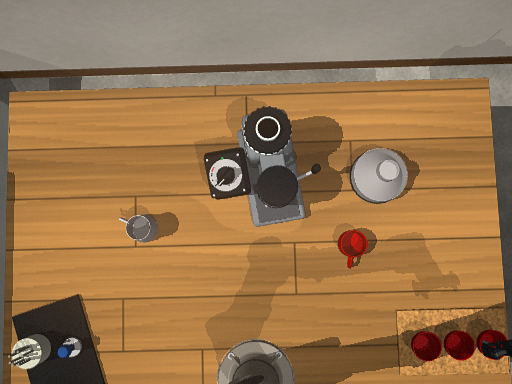

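```bash
python3 - <<'E'
import cv2
a=cv2.imread('pics/side0.png')[110:290,150:370]; cv2.imwrite('pics/side0z.png',cv2.resize(a,None,fx=3.5,fy=3.3,interpolation=cv2.INTER_CUBIC)[:600,:800])
a=cv2.imread('pics/top0.png')[110:260,190:330]; cv2.imwrite('pics/top0z.png',cv2.resize(a,None,fx=4,fy=4,interpolation=cv2.INTER_CUBIC)[:600,:800])
E
```

```text
(no output)
```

View pics/side0z.png

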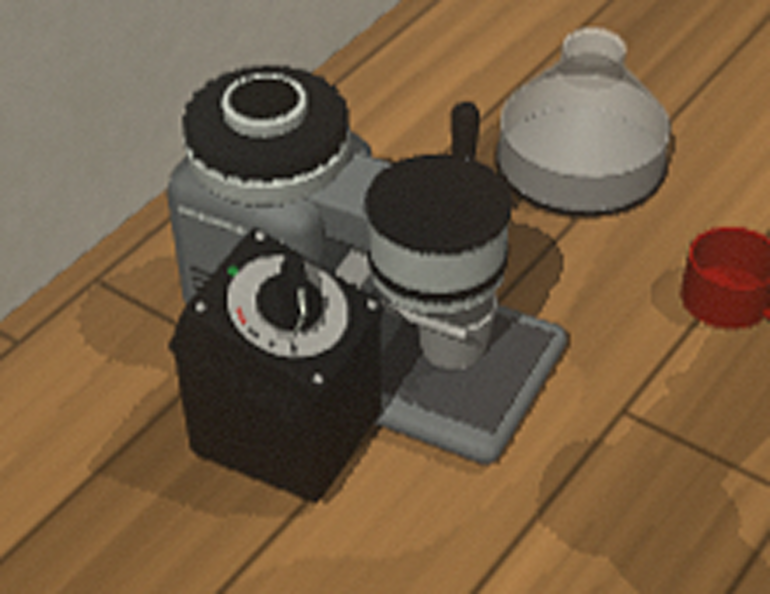

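View pics/top0z.png

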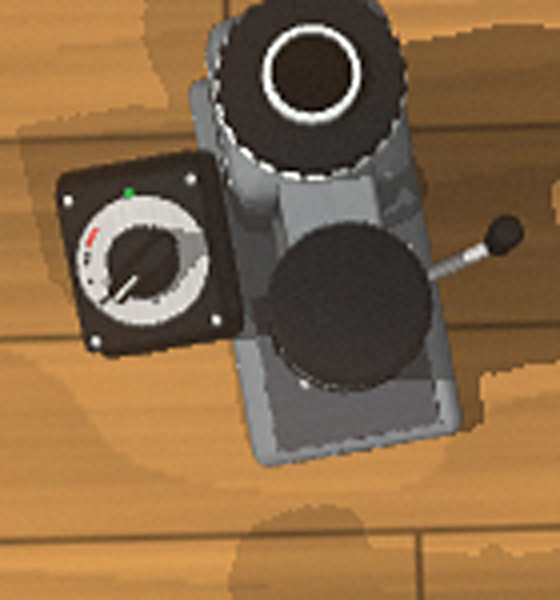

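```bash
cat > h.py <<'E'
import numpy as np, cv2
from scipy.spatial.transform import Rotation as R
from station import *
def q2R(q): return R.from_quat([q[1],q[2],q[3],q[0]]).as_matrix()
def cam(name,r=None,o=None):
    if r is None:
        if name=="wrist": o=get_obs()
        r=read_camera(name)
    if name=="wrist":
        T=np.array(r["hand_eye"]); Rt=q2R(o["tool_rot"]); return r, Rt@T[:3,:3], np.array(o["eef_pos"])+Rt@T[:3,3], np.array(r["mtx"])
    q=np.array(r["rotation"]); return r,(q2R(q) if q.size==4 else q),np.array(r["eye"]),np.array(r["mtx"])
def ray(c,col,row):
    _,Rm,e,K=c; d=np.linalg.inv(K)@[col,row,1]; return e,Rm@np.array([d[0],-d[1],-d[2]])
def atz(c,col,row,z):
    e,d=ray(c,col,row); return e+d*(z-e[2])/d[2]
def proj(c,P):
    _,Rm,e,K=c; p=Rm.T@(np.asarray(P)-e); p=K@np.array([p[0],-p[1],-p[2]]); return p[:2]/p[2]
E
python3 - <<'E'
from h import *
t=cam("top"); s=cam("side")
ct=atz(t,268,128.5,.282); cs=atz(s,225.4,140.3,.282)
dt=atz(t,226.7,174.5,.205); ds=atz(s,232.3,202.1,.205)
kt=atz(t,316.2,168.5,.231); ks=atz(s,282.6,142.7,.226)
lt=atz(t,277.5,185.7,.234); ls=atz(s,150+438/3.5,110+205/3.3,.234)
for n,a,b in [("col",ct,cs),("dial",dt,ds),("knob",kt,ks),("lid",lt,ls)]: print(n,a.round(4),b.round(4))
for c,l,k in [(ct,lt,kt),(cs,ls,ks)]:
    v=(c-l)[:2];print(np.hypot(*v),np.degrees(np.arctan2(v[1],v[0])), np.hypot(*(k-l)[:2]), np.degrees(np.arctan2(*(k-l)[[1,0]])))
E
```

```text
col [ 0.7294 -0.0556  0.282 ] [ 0.7305 -0.052   0.282 ]
dial [0.6171 0.0638 0.205 ] [0.6182 0.0667 0.205 ]
knob [ 0.6233 -0.1886  0.231 ] [ 0.6304 -0.191   0.226 ]
lid [ 0.5776 -0.0786  0.234 ] [ 0.5734 -0.0682  0.234 ]
0.1535054857128722 8.613061089061583 0.11905384536584783 -67.4378829021369
0.15794913109089054 5.869469898590852 0.1354292164074419 -65.08999699903288
```

```bash
cat >> h.py <<'E'
def down(az,tilt=0,gaz=0):
    a=np.radians(az); z=np.array([0,0,-1.]); x=np.array([np.cos(a),np.sin(a),0]); return np.c_[x,np.cross(z,x),z]
def rel(P,Rt,o=None,P0=None,R0=None):
    o=o or get_obs(); 
    P0=np.array(o["eef_pos"]) if P0 is None else P0; R0=q2R(o["tool_rot"]) if R0 is None else R0
    return (R0.T@(np.array(P)-P0)/.025).round(2), (np.degrees(R.from_matrix(R0.T@Rt).as_rotvec())/10).round(2)
E
python3 - <<'E'
from h import *
t=cam("top")
print("hopper",atz(t,378,174,.1),"cup",atz(t,350,243,.03),"jug",atz(t,141,226,.05))
print(rel([.61,-.2,.40],down(23)))
E
```

```text
hopper [ 0.61998122 -0.39326946  0.1       ] cup [ 0.41203956 -0.31123162  0.03      ] jug [0.48318429 0.34544651 0.05      ]
(array([-13.81, -22.03,  -3.84]), array([  0.  ,  -0.  , -10.02]))
```

Call:
{"method": "apply_moves", "body": {"moves": [[[0,0,-2],[0,0,-0.8],0.2],[[-1,-2,-3.84],[0,0,-1.6],0.2],[[-2.2,-4,-3.84],[0,0,-2.5],0.2],[[-3.5,-6,-3.84],[0,0,-3.4],0.2],[[-5,-8,-3.84],[0,0,-4.3],0.2],[[-6.2,-10,-3.84],[0,0,-5.2],0.2],[[-7.5,-12,-3.84],[0,0,-6],0.2],[[-8.7,-14,-3.84],[0,0,-7],0.2],[[-10,-16,-3.84],[0,0,-7.8],0.2],[[-11.3,-18,-3.84],[0,0,-8.6],0.2],[[-12.5,-20,-3.84],[0,0,-9.4],0.2],[[-13.8,-22,-3.84],[0,0,-10],0.2],[[-13.8,-22,-3.84],[0,0,-10],0.2],[[-13.8,-22,-3.84],[0,0,-10],0.2]]}}

```text
t: 3.4
eef_pos: [0.6091, -0.2009, 0.3996]
tool_rot: [0.0, 0.98, 0.197, -0.0]
contact_force: [-0.7, -0.6, 0.6]
gripper_width: 0.603
```

```bash
python3 - <<'E'
from h import *
o=get_obs(); print({k:np.round(v,3).tolist() for k,v in o.items()})
c=cam("wrist"); cv2.imwrite("pics/w1.png",c[0]["color"][:,:,::-1])
for n in ["lever_knob","dial_grip","dial_centre","column_top","doser_axis"]:
    print(n,[(np.round(d["pixel"]).tolist(),round(d["conf"],2)) for d in look_for("wrist",n)[:3]])
E
```

```text
{'t': 3.4, 'q': [0.604, 0.403, -0.532, 1.492, 0.208, 1.303, 0.449], 'joint_vel': [0.023, -0.01, 0.024, 0.006, 0.001, 0.0, 0.0], 'joint_torque': [-2.145, -53.912, -6.691, -29.768, -0.157, -0.057, 0.001], 'eef_pos': [0.609, -0.201, 0.4], 'tool_rot': [0.0, 0.98, 0.197, -0.0], 'contact_force': [-0.716, -0.572, 0.561], 'torque': [0.043, -0.008, 0.017], 'gripper_width': 0.603}
lever_knob [([174.0, 277.0], 0.92)]
dial_grip []
dial_centre []
column_top [([76.0, 372.0], 0.92), ([174.0, 276.0], 0.46)]
doser_axis [([80.0, 369.0], 0.84)]
```

View pics/w1.png

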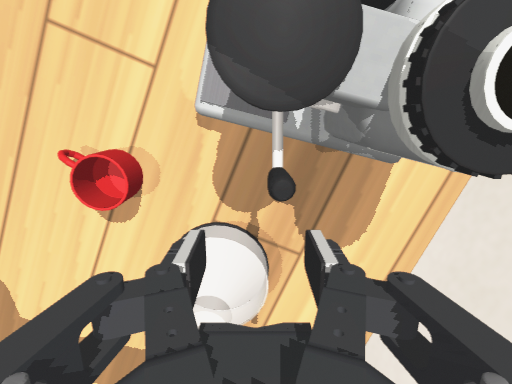

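```bash
python3 - <<'E'
from h import *
o=get_obs(); c=cam("wrist")
im=c[0]["color"]
k=atz(c,284,187,.231); print("knob",k)
# lid: dark blob ellipse
m=[d for d in silhouettes("wrist","lever_knob")][:1]
for d in m:
    ys,xs=np.nonzero(d["mask"]); print(d["conf"],xs.min(),xs.max(),ys.min(),ys.max())
print("throat", atz(c,540-20,82,.282))
psi=np.radians(8.3)
for psi in np.radians([7.5,8.5]):
    gx=np.array([np.cos(psi),np.sin(psi),0]); gy=np.array([-np.sin(psi),np.cos(psi),0])
    col=np.array([.73,-.0545,.282]); da=col-.155*gx; da[2]=.171
    a=np.radians(15); kk=da+.122*(-gy*np.cos(a)+gx*np.sin(a)); kk[2]=.201
    print(np.degrees(psi),da,kk, proj(c,kk+[0,0,.03]),proj(c,kk-[0,0,.03]))
    lid=[proj(c,da*[1,1,0]+[.058*np.cos(u),.058*np.sin(u),.234]) for u in np.linspace(0,6.28,60)]
    th=[proj(c,col+[.034*np.cos(u),.034*np.sin(u),0]) for u in np.linspace(0,6.28,60)]
    for L,cc in ((lid,(0,0,255)),(th,(0,255,0))): cv2.polylines(im[:,:,:],[np.int32(np.round(L))],True,cc)
    cv2.circle(im,tuple(int(v) for v in proj(c,kk+[0,0,.03])),3,(255,0,0))
cv2.imwrite("pics/w1b.png",im[:,:,::-1])
E
```

```text
knob [ 0.62893747 -0.1851787   0.231     ]
0.91 267 294 112 199
throat [ 0.7232986  -0.06101891  0.282     ]
7.499999999999999 [ 0.57632605 -0.07473156  0.171     ] [ 0.62301343 -0.18744486  0.201     ] [276.45680183 186.77593386] [272.35565922 172.51301584]
8.5 [ 0.57670254 -0.07741046  0.171     ] [ 0.62534993 -0.18929179  0.201     ] [278.11023198 189.7745202 ] [273.70454296 174.97477009]
```

View pics/w1b.png

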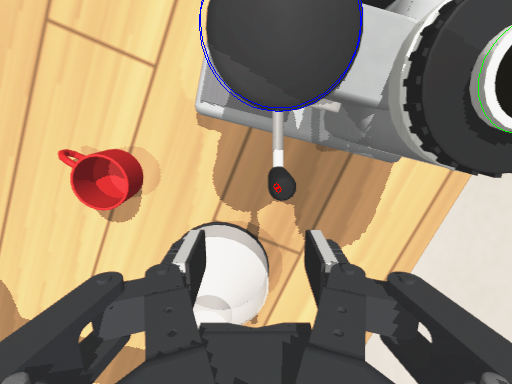

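```bash
python3 - <<'E'
from h import *
da=np.array([.578,-.0765,0])
def pose(th,z): 
    a=np.radians(th); return da+[.121*np.cos(a),.121*np.sin(a),z], down(th+90)
print(rel(*pose(-66.5,.262)))
P0,R0=pose(-66.5,.262)
for d in [5,10,15,20,25,30,35,40,45,50,54,56,58,60]:
    print(d,*[v.tolist() for v in rel(*pose(-66.5-d,.262),P0=P0,R0=R0)])
E
```

```text
(array([ 0.85, -0.24,  5.52]), array([ 0.  , -0.  , -0.08]))
5 [-0.42, -0.02, 0.0] [0.0, 0.0, 0.5]
10 [-0.84, -0.07, 0.0] [0.0, 0.0, 1.0]
15 [-1.25, -0.16, 0.0] [0.0, 0.0, 1.5]
20 [-1.66, -0.29, 0.0] [0.0, 0.0, 2.0]
25 [-2.05, -0.45, 0.0] [0.0, 0.0, 2.5]
30 [-2.42, -0.65, 0.0] [0.0, 0.0, 3.0]
35 [-2.78, -0.88, 0.0] [0.0, 0.0, 3.5]
40 [-3.11, -1.13, 0.0] [0.0, 0.0, 4.0]
45 [-3.42, -1.42, 0.0] [0.0, 0.0, 4.5]
50 [-3.71, -1.73, 0.0] [0.0, 0.0, 5.0]
54 [-3.92, -2.0, 0.0] [0.0, 0.0, 5.4]
56 [-4.01, -2.13, 0.0] [0.0, 0.0, 5.6]
58 [-4.1, -2.28, 0.0] [0.0, 0.0, 5.8]
60 [-4.19, -2.42, 0.0] [0.0, 0.0, 6.0]
```

Call:
{"method": "apply_moves", "body": {"moves": [[[0.85,-0.24,0],[0,0,-0.08],0],[[0.85,-0.24,1.5],[0,0,-0.08],0],[[0.85,-0.24,3],[0,0,-0.08],0],[[0.85,-0.24,4.2],[0,0,-0.08],0],[[0.85,-0.24,5],[0,0,-0.08],0],[[0.85,-0.24,5.52],[0,0,-0.08],0],[[0.85,-0.24,5.52],[0,0,-0.08],0]]}}

```text
t: 4.68
eef_pos: [0.6267, -0.1863, 0.2614]
tool_rot: [-0.0, 0.979, 0.204, -0.0]
contact_force: [-0.5, -0.3, 0.4]
gripper_width: 0.504
```

```bash
python3 - <<'E'
from h import *
c=cam("wrist"); cv2.imwrite("pics/w2.png",c[0]["color"][:,:,::-1])
E
```

```text
(no output)
```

View pics/w2.png

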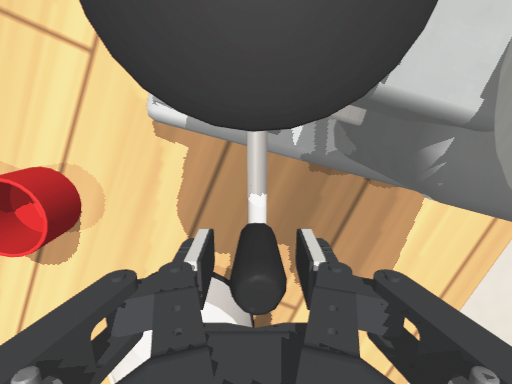

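The knob (around column 258, row 265) stands centred between the pads. Next I sweep the lever.

Call:
{"method": "apply_moves", "body": {"moves": [[[-0.42,-0.02,0],[0,0,0.5],0],[[-0.84,-0.07,0],[0,0,1],0],[[-1.25,-0.16,0],[0,0,1.5],0],[[-1.66,-0.29,0],[0,0,2],0],[[-2.05,-0.45,0],[0,0,2.5],0],[[-2.42,-0.65,0],[0,0,3],0],[[-2.78,-0.88,0],[0,0,3.5],0],[[-3.11,-1.13,0],[0,0,4],0],[[-3.42,-1.42,0],[0,0,4.5],0],[[-3.71,-1.73,0],[0,0,5],0],[[-3.92,-2.0,0],[0,0,5.4],0],[[-3.92,-2.0,0],[0,0,5.4],0]]}}

```text
t: 6.22
eef_pos: [0.5181, -0.1798, 0.2638]
tool_rot: [0.0, 0.965, -0.262, 0.002]
contact_force: [3.5, -0.3, 1.0]
gripper_width: 0.497
```

```bash
python3 - <<'E'
from h import *
c=cam("wrist"); cv2.imwrite("pics/w3.png",c[0]["color"][:,:,::-1])
da=np.array([.578,-.0765,0])
def pose(th,z): 
    a=np.radians(th); return da+[.121*np.cos(a),.121*np.sin(a),z], down(th+90)
for d in [56,57,58,59,60,61,62]: print(d,*[v.tolist() for v in rel(*pose(-66.5-d,.262))])
E
```

```text
56 [-0.21, 0.06, 0.06] [-0.01, -0.03, 0.22]
57 [-0.3, 0.06, 0.06] [-0.01, -0.02, 0.32]
58 [-0.38, 0.05, 0.06] [-0.01, -0.02, 0.42]
59 [-0.47, 0.05, 0.06] [-0.01, -0.02, 0.52]
60 [-0.55, 0.04, 0.06] [-0.01, -0.02, 0.62]
61 [-0.64, 0.03, 0.06] [-0.01, -0.02, 0.72]
62 [-0.72, 0.02, 0.06] [-0.01, -0.02, 0.82]
```

View pics/w3.png

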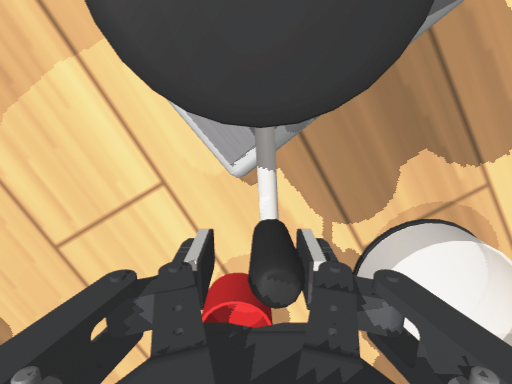

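Call:
{"method": "apply_moves", "body": {"moves": [[[-0.2,0.03,0],[0,0,0.2],0],[[-0.36,0.04,0],[0,0,0.4],0],[[-0.36,0.04,0],[0,0,0.4],0]]}}

```text
t: 6.65
eef_pos: [0.5098, -0.1765, 0.2626]
tool_rot: [-0.0, 0.955, -0.297, 0.002]
contact_force: [7.7, -1.6, -0.5]
gripper_width: 0.497
```

Call:
{"method": "apply_moves", "body": {"moves": [[[-0.12,0,0],[0,0,0.1],0],[[-0.12,0,0],[0,0,0.1],0]]}}

```text
t: 6.9
eef_pos: [0.5095, -0.176, 0.2627]
tool_rot: [-0.0, 0.952, -0.305, 0.005]
contact_force: [17.8, -5.1, -8.4]
gripper_width: 0.499
```

```bash
python3 - <<'E'
from h import *
c=cam("wrist"); cv2.imwrite("pics/w4.png",c[0]["color"][:,:,::-1])
c=cam("top"); cv2.imwrite("pics/t4.png",c[0]["color"][:,:,::-1])
E
```

```text
(no output)
```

View pics/w4.png

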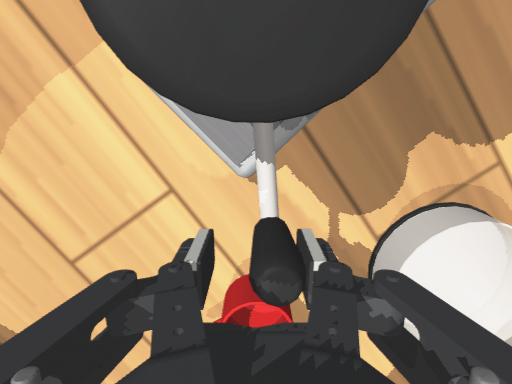

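Moving stalled and the force rose to 18 N, so the lever is at its stop. I lift off to release it.

Call:
{"method": "apply_moves", "body": {"moves": [[[0.1,0,-0.2],[0,0,-0.1],0],[[0.1,0,-2],[0,0,-0.1],0],[[0.1,0,-4],[0,0,-0.1],0],[[0.1,0,-5.4],[0,0,-0.1],0],[[0.1,0,-5.4],[0,0,-0.1],0.5]]}}

```text
t: 7.62
eef_pos: [0.5082, -0.1761, 0.3992]
tool_rot: [0.0, 0.955, -0.297, 0.001]
contact_force: [0.1, -0.3, -0.0]
gripper_width: 0.697
```

```bash
python3 - <<'E'
from h import *
c=cam("top"); cv2.imwrite("pics/t5.png",c[0]["color"][:,:,::-1])
c=cam("wrist"); cv2.imwrite("pics/w5.png",c[0]["color"][:,:,::-1])
print([(d["pixel"],d["conf"]) for d in look_for("wrist","lever_knob")]); print(get_obs()["q"])
for psi in (8.3,):
    p=np.radians(psi); kk=np.array([.626,-.187,.231]); print(proj(c,kk))
E
```

```text
[([114.4, 370.8], 0.8)]
[ 0.51288602  0.19469109 -0.34239804  1.74884283  0.06925065  1.21342952
 -0.44970809]
[388.19508261 125.04832473]
```

View pics/w5.png

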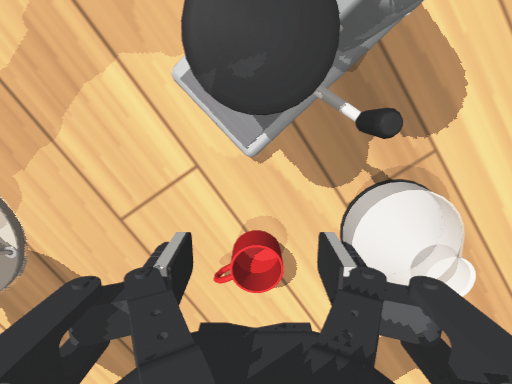

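View pics/t5.png

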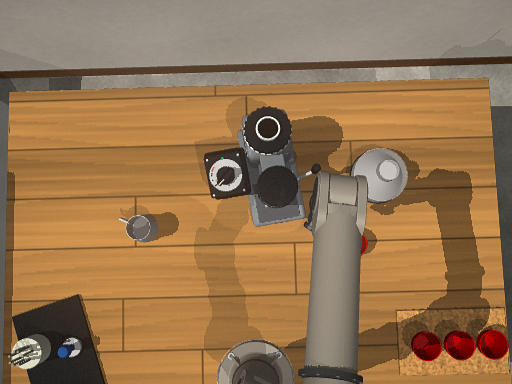

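The lever is back at rest: the knob shows at (388, 122), against (388, 125) predicted. Next comes a look at the dial.

```bash
cat >> h.py <<'E'
def dialframe(psi=8.3):
    p=np.radians(psi); t=np.radians(20); gx=np.array([np.cos(p),np.sin(p),0]); gy=np.array([-np.sin(p),np.cos(p),0]); z=np.array([0,0,1.])
    return np.c_[np.cos(t)*gx+np.sin(t)*z, gy, np.cos(t)*z-np.sin(t)*gx]
def dialtool(D,ang): # ang: dial angle deg cw from off -> tool rotation, jaws across bar
    b=np.radians(126-ang); bar=D@[np.cos(b),np.sin(b),0]; z=-D[:,2]; x=np.cross(bar,D[:,2]); 
    return np.c_[x,np.cross(z,x),z]
E
python3 - <<'E'
from h import *
D=dialframe(); Rt=dialtool(D,0); print(Rt)
dc=np.array([.6175,.065,.205])
print(dc+.2*D[:,2], rel(dc+.2*D[:,2],Rt))
E
```

```text
[[ 0.66741407  0.66333878  0.33843775]
 [ 0.69137219 -0.72080984  0.04937273]
 [ 0.27670011  0.2010344  -0.93969262]]
[0.54981245 0.05512545 0.39293852] (array([-3.82, -8.59,  0.1 ]), array([ 0.12,  2.18, -7.79]))
```

Call:
{"method": "apply_moves", "body": {"moves": [[[-0.5,-1,-0.8],[0,0.2,-0.8],1],[[-1,-2.2,-0.8],[0,0.5,-1.7],1],[[-1.5,-3.4,-0.8],[0,0.8,-2.6],1],[[-2,-4.6,-0.8],[0,1.1,-3.5],1],[[-2.5,-5.8,-0.6],[0.1,1.4,-4.5],1],[[-3,-7,-0.4],[0.1,1.6,-5.5],1],[[-3.5,-8,-0.2],[0.1,1.9,-6.4],1],[[-3.82,-8.6,0],[0.12,2.1,-7.2],1],[[-3.82,-8.6,0],[0.12,2.18,-7.79],1],[[-3.82,-8.6,0],[0.12,2.18,-7.79],1],[[-3.82,-8.6,0],[0.12,2.18,-7.79],1]]}}

```text
t: 9.15
eef_pos: [0.5506, 0.0549, 0.396]
tool_rot: [0.042, 0.912, 0.37, 0.169]
contact_force: [0.1, 0.4, -0.2]
gripper_width: 0.998
```

```bash
python3 - <<'E'
from h import *
print(get_obs()["q"].round(2) if hasattr(get_obs()["q"],"round") else get_obs()["q"])
c=cam("wrist"); im=c[0]["color"].copy(); cv2.imwrite("pics/w6.png",im[:,:,::-1])
for n in ["dial_grip","dial_centre"]: print(n,[(d["pixel"],d["conf"]) for d in look_for("wrist",n)])
D=dialframe(); dc=np.array([.6175,.065,.205])
P=lambda x,y,z: proj(c,dc+D@[x,y,z])
cv2.polylines(im,[np.int32([np.round(P(.047*np.cos(u),.047*np.sin(u),0)) for u in np.linspace(0,6.28,80)])],True,(0,0,255))
b=np.radians(126); r=np.array([[np.cos(b),-np.sin(b)],[np.sin(b),np.cos(b)]])
cv2.polylines(im,[np.int32([np.round(P(*(r@v),.034)) for v in np.array([[.03,.007],[.03,-.007],[-.03,-.007],[-.03,.007]])])],True,(255,0,255))
cv2.imwrite("pics/w6b.png",cv2.resize(im[:,:,::-1],None,fx=1.5,fy=1.5))
E
```

```text
[ 0.37  0.1  -0.63  1.9   0.13  0.81  0.45]
dial_grip [([182.5, 252.8], 0.78)]
dial_centre [([174.2, 252.7], 0.88)]
```

View pics/w6b.png

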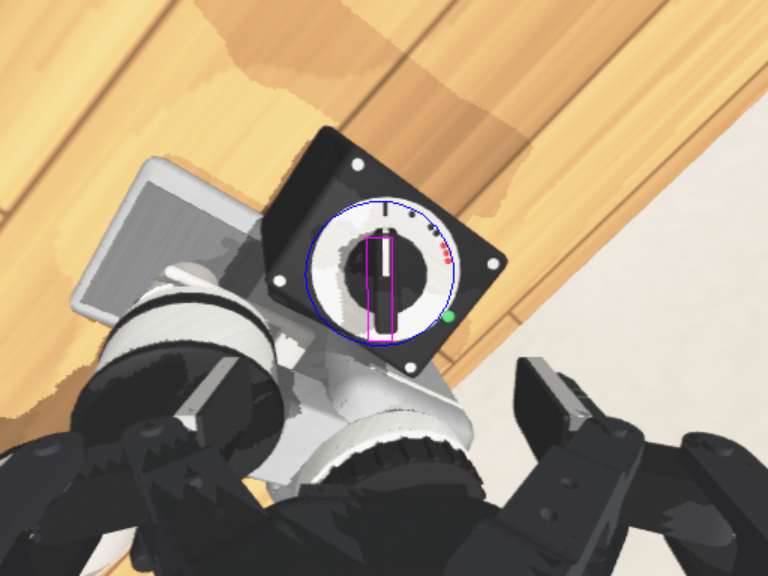

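```bash
python3 - <<'E'
from h import *
D=dialframe(); dc=np.array([.6182,.0683,.205]); print(rel(dc+.135*D[:,2],dialtool(D,0)))
E
```

```text
(array([ 0.03, -0.14,  2.74]), array([ 0.01, -0.01, -0.  ]))
```

Call:
{"method": "apply_moves", "body": {"moves": [[[0.03,-0.14,1],[0,0,0],0.4],[[0.03,-0.14,2.2],[0,0,0],0.4],[[0.03,-0.14,2.74],[0,0,0],0.4],[[0.03,-0.14,2.74],[0,0,0],0.4]]}}

```text
t: 9.8
eef_pos: [0.5723, 0.0617, 0.3314]
tool_rot: [0.042, 0.912, 0.371, 0.169]
contact_force: [-0.5, 0.2, 0.5]
gripper_width: 0.703
```

```bash
python3 - <<'E'
from h import *
print(get_obs()["eef_pos"])
c=cam("wrist"); im=c[0]["color"].copy(); cv2.imwrite("pics/w7.png",im[:,:,::-1])
D=dialframe(); dc=np.array([.6182,.0683,.205])
P=lambda x,y,z: proj(c,dc+D@[x,y,z])
cv2.polylines(im,[np.int32([np.round(P(.047*np.cos(u),.047*np.sin(u),0)) for u in np.linspace(0,6.28,80)])],True,(0,0,255))
b=np.radians(126); r=np.array([[np.cos(b),-np.sin(b)],[np.sin(b),np.cos(b)]])
cv2.polylines(im,[np.int32([np.round(P(*(r@v),.034)) for v in np.array([[.03,.007],[.03,-.007],[-.03,-.007],[-.03,.007]])])],True,(255,0,255))
cv2.imwrite("pics/w7b.png",cv2.resize(im[:,:,::-1],None,fx=1.5,fy=1.5))
E
```

```text
[0.57231727 0.06171439 0.33140035]
```

View pics/w7b.png

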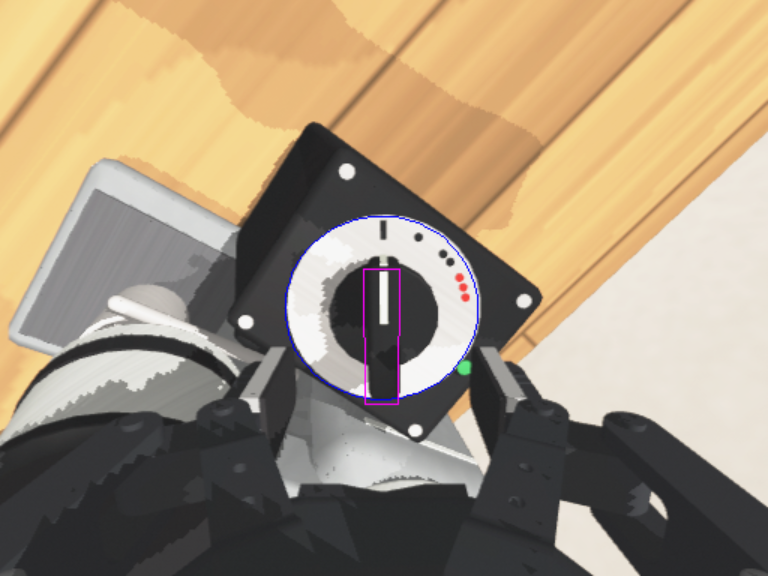

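```bash
python3 - <<'E'
from h import *
D=dialframe(); dc=np.array([.6182,.0683,.205]); print(rel(dc+.087*D[:,2],dialtool(D,0)))
E
```

```text
(array([-0.02, -0.01,  1.94]), array([ 0.01, -0.01,  0.  ]))
```

Call:
{"method": "apply_moves", "body": {"moves": [[[0,0,0.8],[0,0,0],0.4],[[0,0,1.5],[0,0,0],0.4],[[0,0,1.94],[0,0,0],0.4],[[0,0,1.94],[0,0,0],0.4],[[0,0,1.94],[0,0,0],0],[[0,0,1.94],[0,0,0],-0.4],[[0,0,1.94],[0,0,0],-1],[[0,0,1.94],[0,0,0],-1],[[0,0,1.94],[0,0,0],-1],[[0,0,1.94],[0,0,0],-1]], "force": 60}}

```text
t: 11.1
eef_pos: [0.589, 0.064, 0.2872]
tool_rot: [0.043, 0.912, 0.371, 0.17]
contact_force: [-5.5, -1.1, 6.6]
gripper_width: 0.146
```

```bash
python3 - <<'E'
from h import *
c=cam("wrist"); im=c[0]["color"].copy(); cv2.imwrite("pics/w8.png",cv2.resize(im[:,:,::-1],None,fx=1.5,fy=1.5))
D=dialframe(); dc=np.array([.6182,.0683,.205]); print(rel(dc+.087*D[:,2],dialtool(D,0)), get_obs()["torque"])
E
```

```text
(array([-0.01, -0.01,  0.01]), array([ 0.02, -0.01,  0.  ])) [-0.15697295  0.75340782  0.02045936]
```

View pics/w8.png

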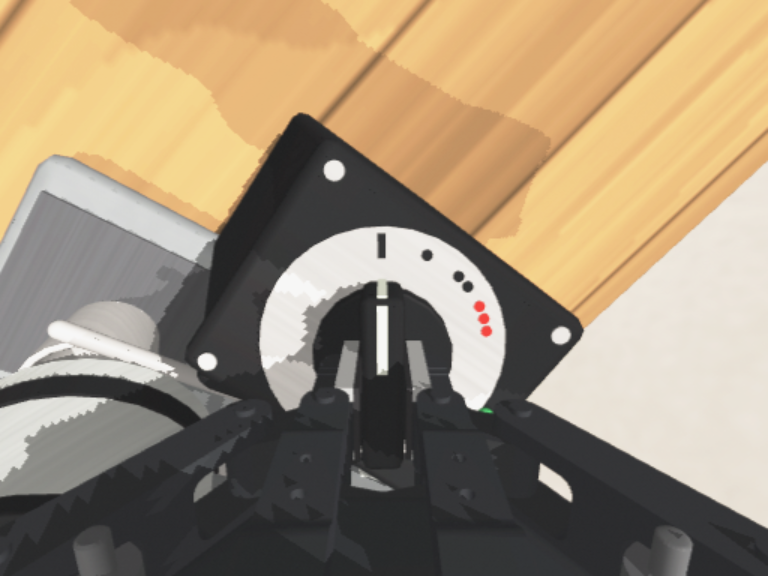

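Call:
{"method": "apply_moves", "body": {"moves": [[[0,0,0],[0,0,0],-0.4],[[0,0,-0.1],[0,0,0],-0.4],[[0,0,-0.1],[0,0,0],-1],[[0,0,-0.1],[0,0,0],-1],[[0,0,-0.1],[0,0,0],-1],[[0,0,-0.1],[0,0,0],-1]]}}

```text
t: 11.9
eef_pos: [0.5882, 0.064, 0.2893]
tool_rot: [0.043, 0.912, 0.371, 0.17]
contact_force: [-3.3, -0.1, 5.5]
gripper_width: 0.145
```

Call:
{"method": "apply_moves", "body": {"moves": [[[0,0,0],[0,0,0.5],-1],[[0,0,0],[0,0,1],-1],[[0,0,0],[0,0,1.5],-1],[[0,0,0],[0,0,2],-1],[[0,0,0],[0,0,2.5],-1],[[0,0,0],[0,0,3],-1],[[0,0,0],[0,0,3],-1]]}}

```text
t: 12.78
eef_pos: [0.5881, 0.064, 0.2893]
tool_rot: [-0.003, 0.977, 0.123, 0.175]
contact_force: [-3.2, -0.7, 6.0]
gripper_width: 0.142
```

```bash
python3 - <<'E'
from h import *
o=get_obs(); print(np.round(q2R(o["tool_rot"]).T@o["torque"],3),np.round(q2R(o["tool_rot"]).T@o["contact_force"],2),np.round(o["q"],2))
c=cam("wrist"); im=c[0]["color"].copy(); cv2.imwrite("pics/w9.png",cv2.resize(im[:,:,::-1],None,fx=1.5,fy=1.5))
D=dialframe(); dc=np.array([.6182,.0683,.205]); print(rel(dc+.0895*D[:,2],dialtool(D,30)))
E
```

```text
[ 0.048 -0.827 -0.125] [-1.    0.15 -6.72] [ 0.18  0.27 -0.47  1.96  0.29  0.6  -0.22]
(array([-0.01,  0.  ,  0.  ]), array([ 0.01, -0.02,  0.01]))
```

View pics/w9.png

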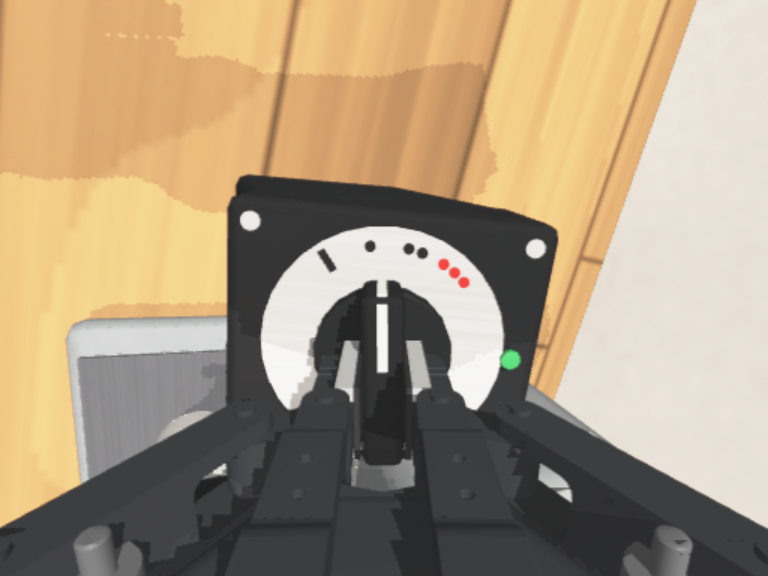

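The bar follows the gripper: the pointer is just past one dot (370, 245). I continue to about 70 degrees.

Call:
{"method": "apply_moves", "body": {"moves": [[[0,0,0],[0,0,0.5],-1],[[0,0,0],[0,0,1],-1],[[0,0,0],[0,0,1.5],-1],[[0,0,0],[0,0,2],-1],[[0,0,0],[0,0,2.5],-1],[[0,0,0],[0,0,3],-1],[[0,0,0],[0,0,3.5],-1],[[0,0,0],[0,0,3.9],-1],[[0,0,0],[0,0,4.1],-1],[[0,0,0],[0,0,4.1],-1]]}}

```text
t: 14.08
eef_pos: [0.5881, 0.064, 0.2893]
tool_rot: [-0.064, 0.958, -0.227, 0.163]
contact_force: [-4.5, -0.5, 5.5]
gripper_width: 0.143
```

```bash
python3 - <<'E'
from h import *
o=get_obs(); print(np.round(q2R(o["tool_rot"]).T@o["torque"],3),np.round(q2R(o["tool_rot"]).T@o["contact_force"],2),np.round(o["q"],2))
c=cam("wrist"); im=c[0]["color"].copy(); cv2.imwrite("pics/w10.png",cv2.resize(im[:,:,::-1],None,fx=1.5,fy=1.5))
D=dialframe(); dc=np.array([.6182,.0683,.205]); print(rel(dc+.0895*D[:,2],dialtool(D,72.2)))
E
```

```text
[-0.476 -0.743 -0.08 ] [-1.99  1.24 -6.73] [ 0.06  0.25 -0.33  1.97  0.21  0.59 -0.87]
(array([-0.01,  0.01,  0.  ]), array([-0.  , -0.02,  0.13]))
```

View pics/w10.png

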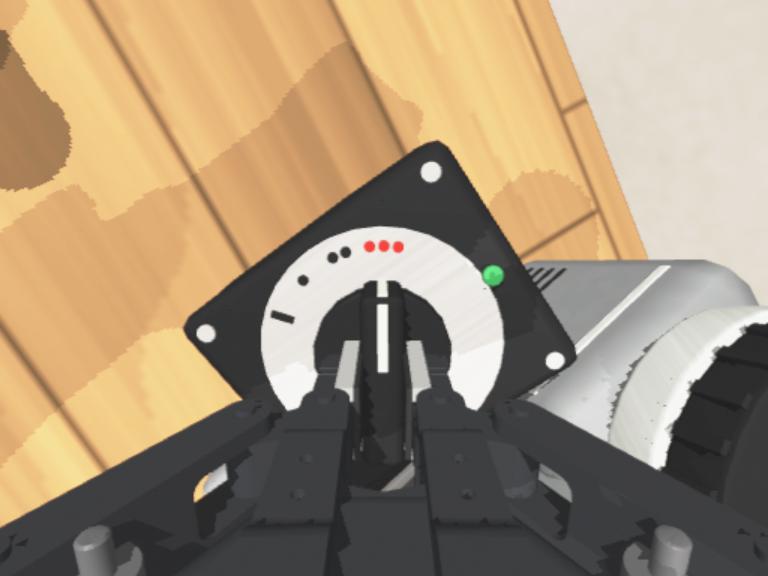

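Call:
{"method": "apply_moves", "body": {"moves": [[[0,0,0],[0,0,0.15],-1],[[0,0,0],[0,0,0.25],-1],[[0,0,0],[0,0,0.25],-1]]}}

```text
t: 14.5
eef_pos: [0.5881, 0.064, 0.2893]
tool_rot: [-0.067, 0.953, -0.247, 0.162]
contact_force: [-3.6, -0.9, 4.7]
gripper_width: 0.145
```

```bash
python3 - <<'E'
from h import *
o=get_obs(); print(np.round(q2R(o["tool_rot"]).T@o["torque"],3),np.round(q2R(o["tool_rot"]).T@o["contact_force"],2))
D=dialframe(); dc=np.array([.6182,.0683,.205]); print(rel(dc+.0895*D[:,2],dialtool(D,72.2)))
E
```

```text
[-0.583 -0.583 -0.758] [-1.25  1.45 -5.72]
(array([-0.  ,  0.01,  0.  ]), array([-0.  , -0.02, -0.11]))
```

Call:
{"method": "apply_moves", "body": {"moves": [[[0,0,0],[0,0,0],-1],[[0,0,0],[0,0,0],-1],[[0,0,0],[0,0,0],-1],[[0,0,0],[0,0,0],-1]]}}

```text
t: 15.0
eef_pos: [0.5881, 0.064, 0.2893]
tool_rot: [-0.067, 0.953, -0.247, 0.162]
contact_force: [-4.2, -1.4, 6.0]
gripper_width: 0.148
```

```bash
python3 - <<'E'
from h import *
o=get_obs(); print(np.round(q2R(o["tool_rot"]).T@o["torque"],3))
a=[cam(n)[0]["color"][:,:,::-1] for n in ("wrist","top","side")]
cv2.imwrite("pics/f1.png",a[0]); cv2.imwrite("pics/f2.png",cv2.resize(np.hstack(a[1:]),(800,300)))
E
```

```text
[-0.627 -0.569 -0.817]
```

View pics/f1.png

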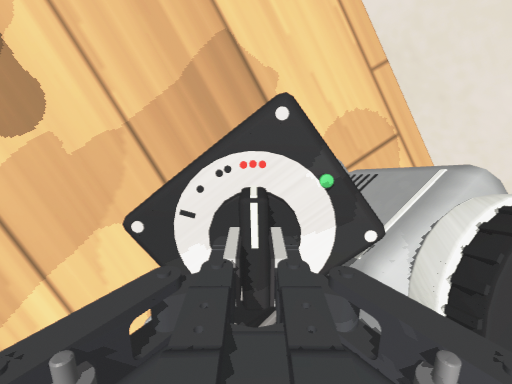

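View pics/f2.png

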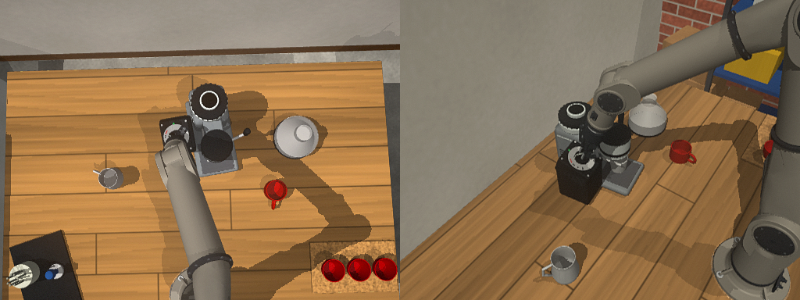

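The pointer (254, 200) is on the middle red dot (253, 164), held against the stop. The lever is at rest and the loose things are in place.

```bash
python3 -c "
from station import *
print(hand_in())"
```

```text
the job is handed in; nothing more can be done
None
```

The job is done and handed in at about 15 s, with the gripper still holding the dial at the three red dots; the hand-in gave no verdict.

- **Lever:** I swept the lever round until it stalled at its stop, with the wrist force rising from 3.5 N to about 18 N. Then I lifted straight off and it sprang back. The wrist picture showed the knob within about 3 pixels of its rest position, and the last top picture still shows it there.
- **Dial:** I gripped the bar at 60 N and turned it clockwise past the one-dot and two-dot clicks to the end stop. About 1.3° of overturn took the torque about the dial's axis from 0.08 to about 0.8 N m. The pointer was on the middle red dot and stayed there for half a second before hand-in.
- **Loose items:** The cup, jug and hopper look to be where they were in the last pictures. The tin under the doser is mostly hidden in those pictures, so I did not check it directly; nothing went near it.
- **Grip reading:** After closing on the bar I read a 6 to 8 N push along the dial's axis. It stayed after I regripped 2.5 mm further out, so I put it down to the pads swinging forward as they close, not to touching the skirt; I did not confirm this.

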